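# Load a two-cavity press die and cover it

### The job

Load the blue die block for the press: take its cover off and put it aside, lay the round aluminium blank in the round recess and the square brass blank in the square recess, each flat on the recess floor, and put the cover back over the loaded die so that it sits level, right down on the ledge all round. Leave the jar, the ink tin and the tape roll where they stand.

Things in the scene. Friction and masses are not known exactly. Their poses are not given: they have to be found in the camera images.
- die: Two-cavity die, fixed on a plywood board whose top is at z = 0.276. Dark flange 200 (x) x 132 (y) x 6 mm; on it a blue block 160 x 92 mm, top face 20 mm above the board. In it two recesses 8 mm deep, mouths chamfered 2 mm: round at x = -39 mm, 68.5 mm across; square at x = +39 mm, 64.5 mm wide, sides along x, y. Finger room beside a recess only along y. Origin: centre of underside.
- round_seat (a point): Centre of the floor of the round recess (12 mm above the board), axes as the die's. A seated round blank has its origin here.
- square_seat (a point): Centre of the floor of the square recess (12 mm above the board), axes as the die's. A seated square blank has its origin here.
- ledge (a point): Centre of the die at the height of the flange's upper face, 6 mm above the board, axes as the die's. The seated cover has its origin here.
- cover: Loose aluminium hood, 0.3 to 0.5 kg, at first seated on the die: 174 (x) x 106 (y) x 30 mm plus handle, open below. Inside 168 x 100 mm, 27 mm high: it goes over the block with 4 mm play each side, either way round, and its lower edge stands on the flange. Origin: centre of its lower edge; x along the long side, z up.
- cover_handle (a point): Centre of the cover's black strap handle, a bar 110 mm long along the cover's x, 14 mm wide (y) and 12 mm high, 59 mm above the cover's lower edge; 23 mm free under the bar between two end posts.
- round_blank: Round aluminium blank, 64 mm across, 18 mm thick, lying flat, about 0.16 kg. Origin: centre of its underside; z up. Seated, it stands 10 mm out of the die's face: hold it by its upper 9 mm.
- square_blank: Square brass blank, 60 x 60 mm, 18 mm thick, lying flat, about 0.22 kg. Origin: centre of its underside; x and y along its sides, z up. Seated, it stands 10 mm out of the die's face: hold it by its upper 9 mm.
- jar: Bystander: yellow glass jar with a blue band, 69 mm across, 100 mm high, on the board. Origin: centre of its underside.
- ink_tin: Bystander: ink tin, white and dark blue with a yellow patch, 70 mm across, 70 mm high. Origin: centre of its underside.
- tape_roll: Bystander: roll of amber tape lying flat, 96 mm across, 46 mm high. Origin: centre of its underside.

How it is judged:
On the way, in this order (a step that is already met when the one before it is completed fails the run):
1. the cover is taken off the die, its middle more than 13 cm to the side (horizontal distance between cover and die above 0.13 m), for 0.2 s.
2. both blanks lie flat on the floors of their own recesses (horizontal distance between round_blank and round_seat below 0.005 m and z of round_blank in the frame of round_seat between -0.003 and 0.003 m and angle between each of round_blank, square_blank's own z axis and vertical below 0.05 rad and horizontal distance between square_blank and square_seat below 0.005 m and z of square_blank in the frame of square_seat between -0.003 and 0.003 m), for 0.2 s.
At the end, for the whole second after the job is handed in: Round and square blank each in its own recess: within 5 mm of its centre, 3 mm of its floor in height, tilt under 0.05 rad. Cover on the die: within 8 mm of its centre, 3 mm of the ledge in height, tilt under 0.03 rad, long side within 0.12 rad of the die's. All at rest (all of step 2 and horizontal distance between cover and ledge below 0.008 m and z of cover in the frame of ledge between -0.003 and 0.003 m and angle between cover's own z axis and vertical below 0.03 rad and angle between the x axis of cover and the x axis of die, either way round below 0.12 rad and linear speed of each of cover, round_blank, square_blank below 0.02 m/s); the robot touches nothing.
It fails at once if the jar is moved more than 3 cm (distance of jar from where it was at the start of the episode above 0.03 m).
It fails at once if the ink tin is moved more than 3 cm (distance of ink_tin from where it was at the start of the episode above 0.03 m).
It fails at once if the tape roll is moved more than 3 cm (distance of tape_roll from where it was at the start of the episode above 0.03 m).
It also fails if it takes over 72 s, if anything falls off the work surface, if the arm or the gripper's body presses on something with over 40 N, if the wrist force passes 120 N, or if a joint passes its speed limit or range.

### The arm

A 7-joint arm with a two-finger parallel gripper is mounted at the origin on a cart in front of the work surface, level with it; the furniture and walls round the work are solid. World frame = base frame: x ahead of the robot, y to its left, z up, the work surface at z = 0. Lengths are in m, angles in rad, forces in N, time in s.
With the tool pointing down it reaches from about 0.425 to 0.825 m from the base axis. Payload 3.6 kg.
Tool frame: the origin (TCP) lies at the very end of the fingers, on their centre line; the grasp point (between the pads) lies 19 mm behind it; z points along the fingers, y is the direction in which the jaws open and shut (so a half turn about z gives the same grasp; the last joint's range is limited). The gripper opens to 85 mm and grips with 20 to 120 N. Pads are 22 mm wide; open, the fingers measure 114 mm over their backs; the gripper's body (76 mm by 85 mm) begins 54 mm behind the grasp point. The pads swing forward as they close: fully open they stand 13 mm farther back than shut.
Start: joints at [1.111, 0.615, -0.013, 1.423, 0.008, 1.103, -0.04], TCP at [0.273, -0.59, 0.231] pointing down, gripper open.
Joint ranges: [-3.12, 3.12], [-0.3, 2.06], [-1.34, 1.32], [0.26, 2.42], [-1.36, 4.5], [0.01, 1.98], [-2.84, 2.84]. Speed limits (rad/s): [2.79, 2.79, 3.14, 3.14, 3.14, 3.14, 3.14].

### API

Orientations are given as a unit quaternion [w, x, y, z].
In Python, from workcell import bot, gripper_open, close_gripper, solve_ik, cams, order, readout gives the robot as it stands. The module is installed in compiled form; this text tells all that it offers. Calls block until the motion is done:
- bot.movep(position, orientation): joint-space move of the TCP to a pose.
- bot.move_l(position, speed=0.15, frame=None): straight line of the TCP; frame=None keeps the orientation; speed is the mean speed in m/s.
- bot.goto_joints(angles): joint-space move.
- gripper_open() and close_gripper(f_grip=None): open the fingers fully, or close them until they stop; f_grip is the grip in N (None keeps the last).
- bot.sleep(seconds).
- solve_ik(position, orientation): joint angles nearest the present ones, or None.
- cams.read_camera(name): name is "scene" or "top" or "wrist"; returns a dict with "color" (420x560x3 uint8, blue, green, red), "z_map" (420x560 float32, m along the optical axis (not along the pixel's ray), 0 where there is no reading), "fx", "fy", "cx", "cy" (pixels), "distortion" ([k1, k2, p1, p2, k3] as OpenCV has them; the pictures are not rectified), "view" (4x4, takes a point from world to camera coordinates); the wrist camera has in their place "T_tool_cam" (4x4, takes a point from camera to tool coordinates, whose origin is the TCP and whose axes are the flange's). Camera axes: x right, y up, looking along -z (the intrinsics and any distortion apply to the point x, -y, -z); pixel columns grow to the right and rows downward; lengths in m; the calibration is good to about 2 mm. A picture is of the moment at which its call begins: read the wrist's pose just before it.
A pose or a line that the arm cannot do raises bot.IKError and nothing moves.
- order.finish_job(): hands the job in, once; it reports no verdict.
Readings, each from a call of its own:
- readout.get_t(): time.
- readout.get_joints(): joint angles.
- readout.get_dq(): joint speeds.
- readout.get_tau(): joint torques, N m.
- readout.get_eef_pos(): TCP position.
- readout.get_orientation(): TCP orientation.
- readout.get_ft_force(): force on the tool from outside, world axes, zero at the start.
- readout.get_wrist_torque(): the same for the moment, N m.
- readout.get_grip_width(): opening from 0.0 (shut) to 1.0 (fully open).
Only numpy, scipy, OpenCV 4.12 (cv2) and the standard library are available. Lean on these libraries where they do the work, as an engineer would, in place of code of your own. Each camera call takes 0.05 s, during which the arm holds its last target. There are 200 camera calls.

## Working session

There is one attempt and no reset: what is moved stays moved. The work goes in short steps, each a Python script; the robot and the scene stay as the last script left them, time stands still between calls to the robot, and variables do not carry over. Pictures are saved under pics/ and viewed, about 8 in all and at most 12, crops included, and the job is handed in when it is done.

```bash
mkdir -p pics
cat > h.py <<'E'
import numpy as np, cv2
from workcell import bot, gripper_open, close_gripper, solve_ik, cams, order, readout
from scipy.spatial.transform import Rotation as R
def cloud(d):
    h,w=d["z_map"].shape
    u,v=np.meshgrid(np.arange(w),np.arange(h))
    K=np.array([[d["fx"],0,d["cx"]],[0,d["fy"],d["cy"]],[0,0,1.]])
    p=cv2.undistortPoints(np.stack([u,v],-1).reshape(-1,1,2).astype(np.float64),K,np.array(d["distortion"],float)).reshape(h,w,2)
    z=d["z_map"].astype(float)
    P=np.stack([p[...,0]*z,-p[...,1]*z,-z,np.ones_like(z)],-1)
    if "view" in d: T=np.linalg.inv(d["view"])
    else: T=d["T_world_tool"]@d["T_tool_cam"]
    W=(P@np.asarray(T).T)[...,:3]; W[z==0]=np.nan
    return W
def snap(n):
    p=np.array(readout.get_eef_pos()); q=np.array(readout.get_orientation())
    d=cams.read_camera(n)
    if n=="wrist":
        T=np.eye(4); T[:3,:3]=R.from_quat(q[[1,2,3,0]]).as_matrix(); T[:3,3]=p; d["T_world_tool"]=T
    return d
def quat(yaw): # tool down, tool y axis at angle yaw+90 deg ... x axis at yaw
    r=R.from_euler('z',yaw)*R.from_euler('x',np.pi); q=r.as_quat(); return [q[3],q[0],q[1],q[2]]
E
python3 - <<'E'
from h import *
print(readout.get_t(),readout.get_eef_pos(),readout.get_orientation())
ims=[]
for n in ("scene","top"):
    d=snap(n); W=cloud(d); np.savez(f"{n}.npz",c=d["color"],W=W)
    cv2.imwrite(f"pics/{n}.png",d["color"])
    print(n,np.linalg.inv(d["view"])[:3,3].round(3),d["fx"],d["distortion"])
E
```

```text
0.0 [ 0.27291356 -0.58907969  0.2301301 ] [-1.26297751e-03  9.76558287e-01  2.15249229e-01 -2.95723639e-04]
scene [0.087 0.368 1.013] 458.5585811103217 [-0.00701802  0.          0.          0.          0.        ]
top [0.517 0.014 1.364] 419.0243866713118 [-0.09117841  0.          0.          0.          0.        ]
```

View pics/top.png

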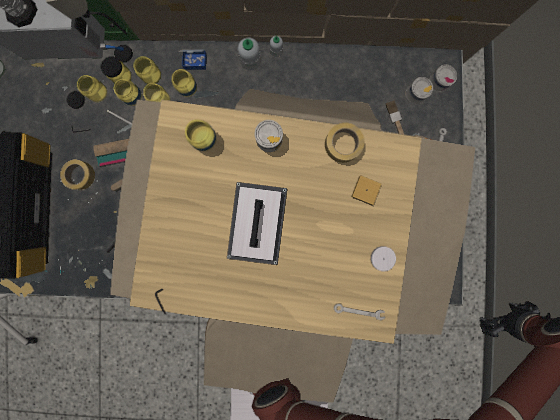

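View pics/scene.png

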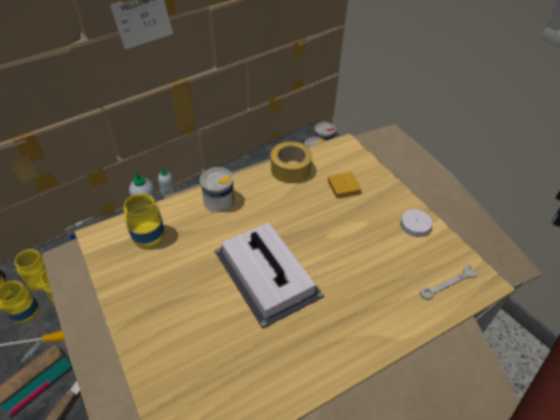

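The top view (image up ≈ +x) shows the covered die at (257,223), square blank at (367,190), round blank at (384,259), jar at (201,135), tin at (269,134) and tape at (345,142). The space left of and below the die is free apart from a hex key at (159,300) and a wrench at (358,311).

Run:
```python
from h import *
for n in ("top","scene"):
    f=np.load(n+".npz"); W=f["W"]; z=W[...,2]
    print(n,"board z",np.nanmedian(z[(abs(W[...,0]-.5)<.25)&(abs(W[...,1])<.3)]))
    m=((z>.286)&(z<.42)&(W[...,0]>.2)&(W[...,0]<.95)&(abs(W[...,1])<.5)).astype(np.uint8)
    k,l,s,c=cv2.connectedComponentsWithStats(m)
    for i in range(1,k):
        if s[i,4]<60: continue
        P=W[l==i]; top=np.percentile(P[:,2],95)
        for lab,Q in (("all",P),("top",P[P[:,2]>top-.005])):
            r=cv2.minAreaRect((Q[:,:2]*1000).astype(np.float32)); e=cv2.minEnclosingCircle((Q[:,:2]*1000).astype(np.float32))
            print(i,c[i].round(),lab,"z",top.round(4),"rect",np.round(r[0],1),np.round(r[1],1),round(r[2],1),"circ",np.round(e[0],1),round(e[1],1))
    P=W[(z>.3)&(z<.318)&(abs(W[...,0]-.5)<.2)&(abs(W[...,1]-.02)<.12)]
    r=cv2.minAreaRect((P[:,:2]*1000).astype(np.float32)); print("cover top",r,np.median(P[:,2]))
    P=W[(z>.335)&(z<.352)&(abs(W[...,0]-.5)<.13)&(abs(W[...,1]-.02)<.12)]
    r=cv2.minAreaRect((P[:,:2]*1000).astype(np.float32)); print("handle",r,np.median(P[:,2]))
```

```text
top board z 0.2760325719451332
1 [268. 135.] all z 0.3475 rect [729.6  44.4] [69.3 69. ] 70.8 circ [730.1  44.1] 35.7
1 [268. 135.] top z 0.3475 rect [729.7  44.7] [68.7 68.8] 71.2 circ [730.1  44.1] 35.7
2 [200. 135.] all z 0.376 rect [725.  214.6] [64.3 65.4] 52.8 circ [725.7 215. ] 33.9
2 [200. 135.] top z 0.376 rect [725.5 215.3] [56.2 53.6] 88.7 circ [725.8 215.6] 28.6
3 [345. 141.] all z 0.3249 rect [ 720.8 -148.4] [94.7 96.9] 46.9 circ [ 720.3 -149.3] 49.2
3 [345. 141.] top z 0.3249 rect [ 720.6 -149.7] [94.6 94. ] 1.2 circ [ 719.9 -149.1] 48.7
7 [367. 190.] all z 0.2966 rect [ 599.8 -210.9] [60.7 59.8] 69.6 circ [ 600.7 -210.6] 41.0
7 [367. 190.] top z 0.2966 rect [ 600.2 -210.6] [60.3 59.8] 68.8 circ [ 600.7 -211.2] 40.1
10 [256. 223.] all z 0.3454 rect [508.1  71.1] [109.1 183.7] 84.8 circ [507.8  70.8] 100.7
10 [256. 223.] top z 0.3454 rect [509.1  71.2] [ 13.9 108.2] 83.8 circ [509.2  71.6] 54.2
19 [383. 259.] all z 0.2968 rect [ 423.1 -255. ] [61.3 62.4] 47.2 circ [ 423.3 -255.9] 32.1
19 [383. 259.] top z 0.2968 rect [ 422.7 -257. ] [61.6 60.5] 1.3 circ [ 423.1 -255.9] 3
[... 922 characters left out ...]
4. 220.] top z 0.3747 rect [721.7 216.4] [56.2 56.9] 65.3 circ [722.7 217. ] 29.9
5 [416. 222.] all z 0.2954 rect [ 421.9 -254.5] [63.6 63.7] 45.1 circ [ 420.9 -255.2] 33.2
5 [416. 222.] top z 0.2954 rect [ 422.2 -255.1] [63.2 63. ] 49.6 circ [ 420.9 -255.2] 33.2
6 [268. 269.] all z 0.3453 rect [505.1  71.3] [107.6 176.5] 83.9 circ [505.5  71.8] 101.5
6 [268. 269.] top z 0.3453 rect [504.8  71.2] [ 15.6 107. ] 83.9 circ [504.9  72.1] 53.6
cover top ((559.2794189453125, 65.3031005859375), (107.49162292480469, 284.843017578125), 83.79261779785156) 0.31149287816532784
handle ((504.3830261230469, 71.28506469726562), (15.590475082397461, 107.80026245117188), 83.93154907226562) 0.34566709293648135
```

```bash
cat >> h.py <<'E'
def best(pos,yaw):
    """of the two equal half-turn grasps, the one with the smaller joint travel"""
    j0=np.array(readout.get_joints()); c=[]
    for y in (yaw,yaw+np.pi,yaw-np.pi):
        j=solve_ik(list(pos),quat(y))
        if j is not None: c.append((np.abs(np.array(j)-j0).max(),y,np.round(j,2)))
    c.sort(key=lambda a:a[0]); return c[0]
def st(s=""):
    q=np.array(readout.get_orientation()); r=R.from_quat(q[[1,2,3,0]]).as_matrix()
    print(s,"t",round(readout.get_t(),2),"p",np.round(readout.get_eef_pos(),4),"yaw",round(float(np.degrees(np.arctan2(r[1,0],r[0,0]))),2),"tilt",round(float(np.degrees(np.arccos(-r[2,2]))),2),"F",np.round(readout.get_ft_force(),1),"g",round(readout.get_grip_width(),3))
E
python3 - <<'E'
from h import *
bot.move_l([0.273,-0.589,0.40],speed=0.4); st("up")
p=[0.507,0.0713,0.40]; d,y,j=best(p,np.radians(-6.0)); print(d,np.degrees(y),j)
bot.movep(p,quat(y)); st("hover")
d=snap("wrist"); W=cloud(d); np.savez("w1.npz",c=d["color"],W=W)
z=W[...,2]
m=((z>.337)&(z<.355)); P=W[m]
r=cv2.minAreaRect((P[:,:2]*1000).astype(np.float32)); print("handle",r,np.median(P[:,2]))
cv2.imwrite("pics/w1.png",d["color"])
print(d["T_tool_cam"].round(3),d["fx"])
E
```

```text
up t 0.68 p [ 0.273  -0.589   0.4006] yaw 24.86 tilt 0.06 F [-0.3  0.4 -1.4] g 1.0
1.0237718746892268 174.0 [ 0.41  0.37 -0.87  1.5   0.28  1.41  0.99]
hover t 3.16 p [0.5075 0.0699 0.3997] yaw 173.84 tilt 0.03 F [-0.4 -0.3  0.2] g 1.004
handle ((507.9521484375, 69.60440063476562), (14.037223815917969, 108.21815490722656), 83.99422454833984) 0.34610382033111053
[[-0.     0.964  0.265  0.066]
 [ 1.     0.     0.    -0.001]
 [-0.     0.265 -0.964 -0.142]
 [ 0.     0.     0.     1.   ]] 314.63938294139626
```

View pics/w1.png

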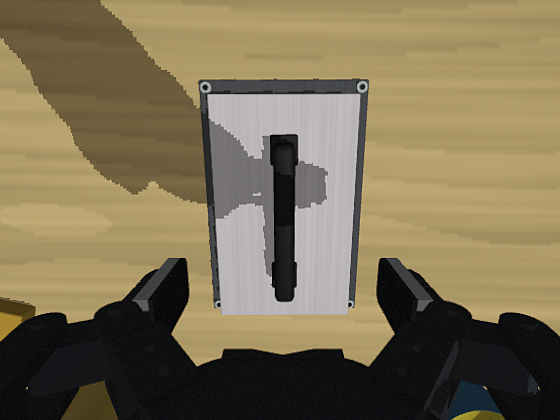

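The wrist view shows the handle at (285,220) between the open fingers, square to the jaws, and no obstacles near. I'll take the cover off now.

Run:
```python
from h import *
bot.move_l([0.508,0.0705,0.322],speed=0.12); st("down")
close_gripper(70); st("grip")
bot.move_l([0.508,0.0705,0.40],speed=0.12); st("lift")
bot.move_l([0.49,0.25,0.40],speed=0.25); st("over")
bot.move_l([0.49,0.25,0.3155],speed=0.12); st("set")
gripper_open(); st("rel")
bot.move_l([0.49,0.25,0.42],speed=0.25)
p=[0.54,0.0705,0.45]; q=quat(np.radians(174)); bot.movep(p,q); bot.sleep(.2); st("look")
d=snap("wrist"); W=cloud(d); np.savez("w2.npz",c=d["color"],W=W); cv2.imwrite("pics/w2.png",d["color"])
```

```text
down t 4.01 p [0.5085 0.0708 0.3227] yaw 173.99 tilt 0.09 F [-0.4 -0.  -0. ] g 1.001
grip t 4.67 p [0.5081 0.0707 0.3223] yaw 174.01 tilt 0.03 F [-0.5  0.4  1.4] g 0.148
lift t 5.47 p [0.5074 0.0699 0.3987] yaw 173.99 tilt 0.17 F [ 0.1 -0.4 -5.1] g 0.148
over t 6.34 p [0.4908 0.2481 0.3993] yaw 173.86 tilt 0.16 F [ 0.3  0.  -4.2] g 0.147
set t 7.19 p [0.4905 0.2485 0.3163] yaw 173.86 tilt 0.11 F [-2.  -4.1  1.7] g 0.148
rel t 7.89 p [0.49   0.2501 0.3155] yaw 174.01 tilt 0.01 F [-0.5  0.6 -0.5] g 0.998
look t 9.43 p [0.5392 0.0729 0.4499] yaw 174.27 tilt 0.04 F [0.1 0.6 0.8] g 0.997
```

View pics/w2.png

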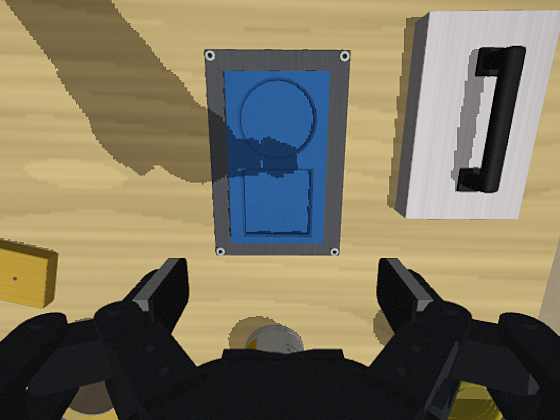

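The uncovered die shows the round recess at (278,118), nearer the robot, and the square one at (278,203), so die yaw ≈ -6°. The cover stands upright aside at (475,120).

```bash
cat >> h.py <<'E'
def rect(P):
    r=cv2.minAreaRect((P[:,:2]*1000).astype(np.float32)); return np.round(r[0],1),np.round(r[1],1),round(r[2],1)
def fitcirc(P):
    h=cv2.convexHull((P[:,:2]*1000).astype(np.float32))[:,0]; A=np.c_[2*h,np.ones(len(h))]
    s=np.linalg.lstsq(A,(h**2).sum(1),rcond=None)[0]; return s[:2].round(1),round(float(np.sqrt(s[2]+s[0]**2+s[1]**2)),1)
E
python3 - <<'E'
from h import *
f=np.load("w2.npz"); W=f["W"]; c=f["c"].astype(int); z=W[...,2]
near=(abs(W[...,0]-.507)<.12)&(abs(W[...,1]-.071)<.085)
blue=(c[...,0]>c[...,2]+40)&near
P=W[blue&(abs(z-.296)<.002)]; print("block",rect(P),np.median(P[:,2]))
P=W[near&(abs(z-.282)<.002)]; print("flange",rect(P))
m=(blue&(abs(z-.288)<.002)).astype(np.uint8); k,l,s,_=cv2.connectedComponentsWithStats(m)
for i in range(1,k):
    if s[i,4]>300: P=W[l==i]; print("floor",s[i,4],rect(P),fitcirc(P),np.median(P[:,2]).round(4))
# fingertips in tool frame
p=np.array([0.5392,0.0729,0.4499]); r=R.from_quat(np.array(quat(np.radians(174.27)))[[1,2,3,0]]).as_matrix()
T=(W-p)@r
mm=(abs(T[...,0])<.03)&(abs(T[...,1])<.09)&(T[...,2]>-.09)&(T[...,2]<.06)
for s in (1,-1):
    Q=T[mm&(s*T[...,1]>0)]; t=Q[Q[:,2]>Q[:,2].max()-.004]
    print("tip z max",Q[:,2].max().round(4),"tip",t.min(0).round(4),t.max(0).round(4))
# now hover both blanks
for nm,p,y in (("sq",[.57,-.211,.42],-21),("rd",[.46,-.255,.42],-6)):
    d_,yy,j=best(p,np.radians(y)); print(nm,np.degrees(yy).round(1),j)
    if nm=="rd": p=[.423+.035*-np.cos(yy),-.255-.035*np.sin(yy),.42]
    else: p=[.600+.035*-np.cos(yy),-.211-.035*np.sin(yy),.42]
    bot.movep(p,quat(yy)); bot.sleep(.25); st(nm)
    d=snap("wrist"); W=cloud(d); np.savez(nm+".npz",c=d["color"],W=W); cv2.imwrite(f"pics/{nm}.png",d["color"])
    ct=np.array([.6,-.211] if nm=="sq" else [.423,-.255])
    P=W[(abs(W[...,2]-.294)<.004)&(np.hypot(W[...,0]-ct[0],W[...,1]-ct[1])<.06)]
    print(nm,rect(P),fitcirc(P),np.median(P[:,2]).round(4))
E
```

```text
block (array([509.2,  69.5]), array([ 92.1, 160.7]), 84.0) 0.2955119539189816
flange (array([508.9,  69.6]), array([131.8, 200.1]), 84.0)
floor 4415 (array([469.9,  73.7]), array([67.2, 68.8]), 84.0) (array([469.9,  73.7]), 34.3) 0.2876
floor 4009 (array([548.5,  65.4]), array([64.8, 64.1]), 83.7) (array([546.9,  64.6]), 42.5) 0.2876
tip z max -0.0124 tip [-0.0107  0.0409 -0.0164] [ 0.0097  0.0441 -0.0124]
tip z max -0.012 tip [-0.0107 -0.0504 -0.016 ] [ 0.0099 -0.0434 -0.012 ]
sq 159.0 [ 0.72  0.52 -0.76  1.18  0.35  1.56  1.23]
sq t 10.92 p [ 0.6328 -0.2219  0.4208] yaw 159.14 tilt 0.05 F [-0.3 -0.2 -0.4] g 0.995
sq (array([ 600.8, -212.2]), array([60.1, 60. ]), 69.2) (array([ 601.7, -212.2]), 38.2) 0.2936
rd 174.0 [ 1.03  0.39 -0.87  1.42  0.3   1.47  1.63]
rd t 11.96 p [ 0.4591 -0.258   0.4197] yaw 174.1 tilt 0.08 F [-0.7  0.4  0.3] g 1.0
rd (array([ 424. , -259.1]), array([62.5, 62.4]), 85.2) (array([ 424.3, -258.8]), 31.5) 0.2936
```

Run:
```python
from h import *
for i in range(6):
    st(); print(np.round(readout.get_joints(),4)); bot.sleep(.05)
print(solve_ik([.423+.035*np.cos(np.radians(6)),-.255-.035*np.sin(np.radians(6)),.42],quat(np.radians(174))).round(4) if 1 else 0)
for i in range(3): print(np.round(readout.get_eef_pos(),4))
```

```text
t 12.01 p [ 0.4589 -0.2581  0.4197] yaw 174.09 tilt 0.07 F [ 0.1 -0.6 -0.2] g 0.998
[ 1.0368  0.3888 -0.8728  1.4157  0.295   1.4727  1.6404]
 t 12.06 p [ 0.4587 -0.2582  0.4197] yaw 174.08 tilt 0.06 F [ 0.4  0.7 -0.4] g 0.999
[ 1.0372  0.3886 -0.8727  1.416   0.295   1.4727  1.6405]
 t 12.11 p [ 0.4585 -0.2583  0.4198] yaw 174.06 tilt 0.04 F [-0.4 -0.9 -0.5] g 1.002
[ 1.0375  0.3883 -0.8727  1.4162  0.295   1.4727  1.6405]
 t 12.16 p [ 0.4583 -0.2584  0.4198] yaw 174.05 tilt 0.03 F [-0.1 -0.6 -0.3] g 1.002
[ 1.0379  0.3881 -0.8727  1.4164  0.2951  1.4727  1.6406]
 t 12.21 p [ 0.4582 -0.2585  0.4198] yaw 174.03 tilt 0.02 F [-0.5  0.1  0.4] g 0.997
[ 1.0382  0.3878 -0.8727  1.4166  0.295   1.4727  1.6406]
 t 12.26 p [ 0.458  -0.2585  0.4199] yaw 174.02 tilt 0.02 F [1.5 0.4 0.5] g 1.002
[ 1.0385  0.3876 -0.8727  1.4167  0.295   1.4727  1.6406]
[ 1.039   0.3872 -0.8727  1.4169  0.295   1.4727  1.6406]
[ 0.4579 -0.2586  0.4199]
[ 0.4579 -0.2586  0.4199]
[ 0.4579 -0.2586  0.4199]
```

Run:
```python
from h import *
d=snap("wrist"); W=cloud(d)
P=W[(abs(W[...,2]-.294)<.004)&(np.hypot(W[...,0]-.423,W[...,1]+.257)<.06)]
print("rd",rect(P),fitcirc(P)); st()
for y in (174,-6):
    a=np.radians(y); p=[.509-.035*np.cos(a),.070-.035*np.sin(a),.45]
    bot.movep(p,quat(a)); bot.sleep(.7); st()
    d=snap("wrist"); W=cloud(d); c=d["color"].astype(int); z=W[...,2]
    near=(abs(W[...,0]-.507)<.12)&(abs(W[...,1]-.071)<.085)
    blue=(c[...,0]>c[...,2]+40)&near
    print("block",rect(W[blue&(abs(z-.296)<.002)]),"flange",rect(W[near&(abs(z-.282)<.002)]))
    m=(blue&(abs(z-.288)<.002)).astype(np.uint8); k,l,s,_=cv2.connectedComponentsWithStats(m)
    for i in range(1,k):
        if s[i,4]>300: P=W[l==i]; print("floor",s[i,4],rect(P),fitcirc(P),np.median(P[:,2]).round(4))
```

```text
rd (array([ 424.6, -258.9]), array([62.4, 62.7]), 84.0) (array([ 424.5, -258.8]), 31.6)
 t 12.36 p [ 0.4579 -0.2586  0.42  ] yaw 174.0 tilt 0.0 F [0.7 0.2 0.4] g 0.999
 t 14.33 p [0.5438 0.0664 0.45  ] yaw 174.0 tilt 0.0 F [-0.5  0.3 -0.1] g 1.0
block (array([509.2,  69.5]), array([ 92.2, 161. ]), 83.9) flange (array([508.8,  69.6]), array([131.9, 199.3]), 84.0)
floor 4447 (array([469.9,  73.8]), array([67.6, 68.2]), 83.7) (array([470. ,  73.6]), 34.3) 0.2876
floor 4100 (array([548.6,  65.4]), array([64.7, 64. ]), 83.9) (array([549.6,  65.6]), 40.9) 0.2877
 t 17.57 p [0.4742 0.0737 0.45  ] yaw -6.0 tilt 0.0 F [-0.  -0.7  0.3] g 1.001
block (array([508.9,  69.4]), array([ 92. , 160.4]), 84.0) flange (array([508.6,  69.5]), array([131.8, 199.9]), 84.1)
floor 5047 (array([547.7,  65.3]), array([64.7, 64.9]), 84.0) (array([548.1,  65.8]), 41.7) 0.2875
floor 3543 (array([469. ,  73.4]), array([67.6, 67.5]), 82.0) (array([469.2,  73.5]), 33.9) 0.2875
```

```bash
cat >> h.py <<'E'
def pick(xy,yaw,zt=.280):
    bot.movep([*xy,.36],quat(yaw)); bot.sleep(.5)
    bot.move_l([*xy,zt],speed=.1); bot.sleep(.2); st("at")
    close_gripper(60); bot.sleep(.2); st("grip")
    bot.move_l([*xy,.36],speed=.12); bot.sleep(.2); st("lift")
    d=snap("wrist"); W=cloud(d)
    p=np.array(readout.get_eef_pos()); q=np.array(readout.get_orientation()); r=R.from_quat(q[[1,2,3,0]]).as_matrix()
    T=(W-p)@r
    for s in (1,-1):
        Q=T[(abs(T[...,0])<.012)&(s*T[...,1]>.033)&(abs(T[...,1])<.06)&(T[...,2]>-.05)&(T[...,2]<.03)]
        print("tips",np.percentile(Q[:,2],[50,90,99,100]).round(4) if len(Q) else None)
    Q=T[(abs(T[...,0])<.045)&(abs(T[...,1])<.029)&(T[...,2]>-.03)&(T[...,2]<.04)]
    zt=np.median(Q[:,2]) if len(Q) else np.nan; print("blank top tool z",zt)
    Q=Q[abs(Q[:,2]-zt)<.003]; print("blank in tool x",Q[:,0].min().round(4),Q[:,0].max().round(4),rect(Q))
    return d
E
python3 - <<'E'
from h import *
dd,y,j=best([.6008,-.2122,.36],np.radians(-20.8)); print(np.degrees(y),j)
d=pick([.6008,-.2122],y); cv2.imwrite("pics/pk.png",d["color"])
E
```

```text
-20.8 [ 0.4   0.52 -0.17  1.24  0.08  1.39 -1.7 ]
at t 20.5 p [ 0.6011 -0.2123  0.2808] yaw -20.8 tilt 0.09 F [-0.5  0.3 -0.1] g 1.0
grip t 21.07 p [ 0.6012 -0.2123  0.2808] yaw -20.8 tilt 0.09 F [-1.8 -0.6  5.4] g 0.683
lift t 22.08 p [ 0.6004 -0.2121  0.3589] yaw -20.8 tilt 0.13 F [-0.4  0.2 -2. ] g 0.682
tips [-0.03   -0.0145 -0.0081 -0.0063]
tips [-0.0292 -0.0147 -0.0095 -0.006 ]
blank top tool z -0.01225759659964634
blank in tool x -0.0312 0.0297 (array([-0.7,  0. ]), array([57.9, 60.9]), 90.0)
```

View pics/pk.png

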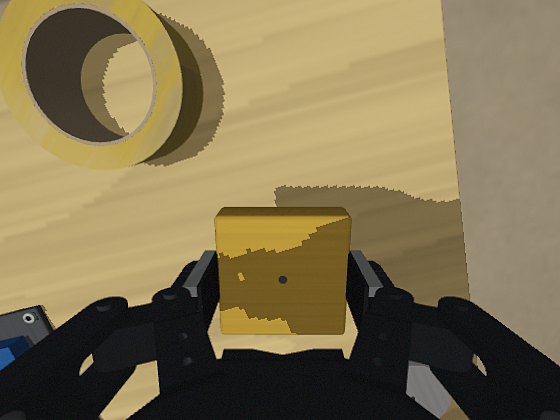

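The brass blank is held level, centred between the pads at (283,280), with tape and die well clear.

```bash
cat >> h.py <<'E'
def place(xy,yaw,zs):
    bot.movep([*xy,.36],quat(yaw)); bot.sleep(.5); st("above")
    bot.move_l([*xy,zs+.010],speed=.1); bot.sleep(.4); st("pre")
    f0=np.array(readout.get_ft_force())[2]
    for dz in (.005,.003,.0015,.0005,-.0005):
        bot.move_l([*xy,zs+dz],speed=.03); bot.sleep(.15); st(f"dz {dz}")
        f=np.mean([np.array(readout.get_ft_force())[2] for _ in range(4)])-f0
        if abs(f)>8: print("contact",f); break
E
python3 - <<'E'
from h import *
dd,y,j=best([.5480,.0653,.36],np.radians(-6)); print(np.degrees(y),j)
place([.5480,.0653],y,.2932)
E
```

```text
-6.000000000000001 [ 0.04  0.37 -0.29  1.49  0.11  1.3  -1.94]
above t 23.73 p [0.5481 0.0651 0.3599] yaw -6.02 tilt 0.0 F [-0.   0.  -1.8] g 0.682
pre t 24.84 p [0.5481 0.0653 0.3035] yaw -6.0 tilt 0.03 F [-1.   0.4 -2.6] g 0.678
dz 0.005 t 25.31 p [0.548  0.0653 0.2982] yaw -6.0 tilt 0.0 F [-0.6  0.5 -1.4] g 0.68
dz 0.003 t 25.71 p [0.548  0.0654 0.2962] yaw -6.0 tilt 0.01 F [ 0.1  0.9 -2.7] g 0.677
dz 0.0015 t 26.11 p [0.548  0.0653 0.2947] yaw -6.0 tilt 0.0 F [ 0.4 -0.7 -2. ] g 0.681
dz 0.0005 t 26.51 p [0.548  0.0653 0.2937] yaw -6.0 tilt 0.0 F [ 0.8 -0.8 -2.9] g 0.679
dz -0.0005 t 26.91 p [0.5482 0.0653 0.2928] yaw -6.0 tilt 0.03 F [-0.2 -0.  -1.4] g 0.678
```

Run:
```python
from h import *
bot.move_l([.548,.0653,.2922],speed=.03); bot.sleep(.1); st()
gripper_open(); st("rel"); bot.move_l([.548,.0653,.37],speed=.15)
dd,y,j=best([.4244,-.2589,.36],np.radians(-6)); print(np.degrees(y),j)
d=pick([.4244,-.2589],y,.2795)
```

```text
t 27.26 p [0.5482 0.0654 0.2928] yaw -6.0 tilt 0.06 F [-1.2 -0.6  3.8] g 0.68
rel t 27.65 p [0.5479 0.0653 0.292 ] yaw -6.0 tilt 0.02 F [ 0.5 -0.6  0.4] g 1.002
-6.000000000000001 [ 0.64  0.27 -0.18  1.63  0.05  1.24 -1.23]
at t 31.28 p [ 0.4247 -0.2591  0.2801] yaw -6.0 tilt 0.07 F [-0.1  0.9  0.9] g 1.0
grip t 31.84 p [ 0.4248 -0.259   0.2805] yaw -6.0 tilt 0.09 F [-1.3  0.3  5.8] g 0.704
lift t 32.87 p [ 0.424  -0.2587  0.3591] yaw -6.0 tilt 0.11 F [-0.4 -0.8 -2.2] g 0.709
tips [-0.031  -0.0151 -0.0096 -0.0087]
tips [-0.0301 -0.0154 -0.0099 -0.0087]
blank top tool z -0.012693234652187683
blank in tool x -0.0323 0.0314 (array([-0.5,  0. ]), array([58. , 63.7]), 89.9)
```

Run:
```python
from h import *
d=snap("wrist"); W=cloud(d); p=np.array(readout.get_eef_pos()); st()
Q=W[(np.hypot(W[...,0]-p[0],W[...,1]-p[1])<.026)&(abs(W[...,2]-.372)<.012)]
A=np.c_[Q[:,:2]-p[:2],np.ones(len(Q))]; print(len(Q),np.linalg.lstsq(A,Q[:,2],rcond=None)[0])
cv2.imwrite("pics/pr.png",d["color"][180:380,120:440].repeat(2,0).repeat(2,1))
```

```text
t 32.97 p [ 0.4242 -0.2588  0.3595] yaw -6.0 tilt 0.06 F [ 0.5 -0.3 -0.8] g 0.704
9435 [-2.55798276e-04  1.40039678e-03  3.72191233e-01]
```

View pics/pr.png

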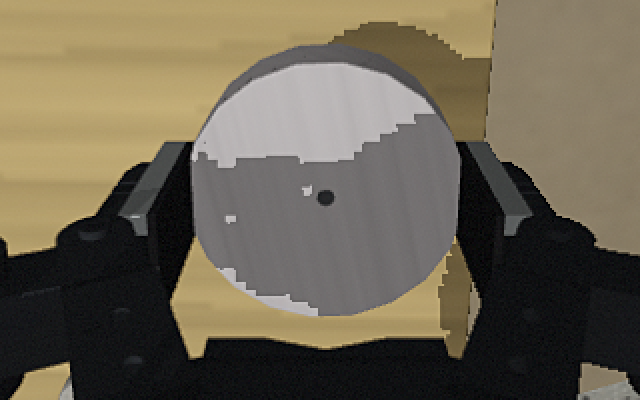

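The round blank is held level (plane slopes < 0.0015) and centred between the pads at crop (325,197).

Run:
```python
from h import *
xy=[.4703,.0736]; place(xy,np.radians(-6),.2933)
bot.move_l([*xy,.2922],speed=.03); bot.sleep(.15); st("press")
gripper_open(); st("rel"); bot.move_l([*xy,.40],speed=.2)
a=np.radians(-6); bot.movep([.509-.035*np.cos(a),.070-.035*np.sin(a),.45],quat(a)); bot.sleep(.6); st()
d=snap("wrist"); W=cloud(d); z=W[...,2]; cv2.imwrite("pics/loaded.png",d["color"])
for nm,s in (("round",(.4701,.0736)),("square",(.5477,.0654))):
    P=W[(np.hypot(W[...,0]-s[0],W[...,1]-s[1])<.048)&(z>.300)&(z<.330)]
    zz=np.median(P[:,2]); P=P[abs(P[:,2]-zz)<.003]
    A=np.c_[P[:,:2]-P[:,:2].mean(0),np.ones(len(P))]
    print(nm,rect(P),fitcirc(P),zz.round(4),np.linalg.lstsq(A,P[:,2],rcond=None)[0].round(4))
# cover handle pose where it stands, from the top camera
W=cloud(snap("top")); P=W[(abs(W[...,2]-.3405)<.006)&(abs(W[...,0]-.49)<.08)&(abs(W[...,1]-.25)<.03)]; print("handle",rect(P),np.median(P[:,2]))
```

```text
above t 34.73 p [0.4703 0.0734 0.36  ] yaw -6.02 tilt 0.0 F [-0.1  1.2 -1.8] g 0.706
pre t 35.85 p [0.4704 0.0736 0.3035] yaw -6.0 tilt 0.03 F [-0.7  0.3 -1.6] g 0.702
dz 0.005 t 36.32 p [0.4704 0.0736 0.2983] yaw -6.0 tilt 0.0 F [-0.6 -0.1 -0.9] g 0.706
dz 0.003 t 36.72 p [0.4703 0.0736 0.2963] yaw -6.0 tilt 0.0 F [ 0.8  0.5 -1.6] g 0.702
dz 0.0015 t 37.12 p [0.4703 0.0736 0.2948] yaw -6.0 tilt 0.0 F [ 0.2 -0.8 -1.3] g 0.705
dz 0.0005 t 37.52 p [0.4703 0.0736 0.2938] yaw -6.0 tilt 0.0 F [ 0.6  0.2 -1.2] g 0.703
dz -0.0005 t 37.92 p [0.4703 0.0736 0.2928] yaw -6.0 tilt 0.0 F [-0.2  0.1 -1.3] g 0.703
press t 38.32 p [0.4704 0.0736 0.2925] yaw -6.0 tilt 0.03 F [-1.6 -0.2  2.4] g 0.702
rel t 38.69 p [0.4704 0.0736 0.2921] yaw -6.0 tilt 0.0 F [-0.2  0.7 -0.2] g 1.001
 t 40.3 p [0.4741 0.0737 0.4499] yaw -6.0 tilt 0.01 F [-0.3 -0.4  0.7] g 0.998
round (array([471.7,  73.7]), array([68. , 63.3]), 39.4) (array([472.4,  72.2]), 32.8) 0.3055 [-8.000e-04  2.000e-04  3.055e-01]
square (array([538.3,  65. ]), array([59.9, 77.3]), 83.9) (array([543.4,  63.3]), 39.9) 0.3055 [-2.100e-03 -1.000e-04  3.055e-01]
handle (array([490.3, 248. ]), array([ 14.7, 109.4]), 83.9) 0.33989066867292184
```

View pics/loaded.png

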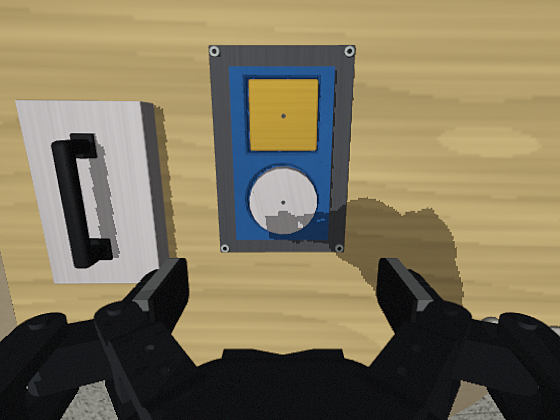

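Both blanks sit level in their recesses (square at (283,116), round at (283,202), tops at 0.3055 where 0.306 is expected). Next, the cover goes back on.

Run:
```python
from h import *
y=np.radians(-6); b=[.490,.2495]
bot.movep([*b,.41],quat(y)); bot.sleep(.4)
bot.move_l([*b,.316],speed=.12); bot.sleep(.2); st("at")
close_gripper(70); bot.sleep(.1); st("grip")
bot.move_l([*b,.41],speed=.12); st("lift")
g=[.5087,.0696]
bot.move_l([*g,.41],speed=.15); bot.sleep(.5); st("over")
bot.move_l([*g,.352],speed=.1); bot.sleep(.4); st("pre")
for z in (.340,.330,.325,.323,.322,.3215):
    bot.move_l([*g,z],speed=.04); bot.sleep(.1); st(z)
    if readout.get_ft_force()[2]>8: print("contact"); break
```

```text
at t 42.68 p [0.4903 0.2498 0.3168] yaw -6.0 tilt 0.09 F [-0.7 -0.6  0.1] g 1.002
grip t 43.44 p [0.4901 0.2493 0.3162] yaw -6.01 tilt 0.02 F [-0.5 -0.5  1.7] g 0.152
lift t 44.38 p [0.4895 0.2491 0.4086] yaw -6.0 tilt 0.17 F [-1.1  0.2 -4.4] g 0.148
over t 46.23 p [0.5087 0.0697 0.41  ] yaw -5.99 tilt 0.0 F [-0.   0.6 -5.1] g 0.149
pre t 47.37 p [0.5088 0.0696 0.3522] yaw -6.0 tilt 0.03 F [ 0.6  0.2 -5.7] g 0.146
0.34 t 47.92 p [0.5088 0.0696 0.3401] yaw -6.0 tilt 0.02 F [ 0.5 -0.8 -4.1] g 0.149
0.33 t 48.42 p [0.5086 0.0696 0.3299] yaw -6.0 tilt 0.02 F [-0.1  0.7 -5.9] g 0.144
0.325 t 48.79 p [0.5086 0.0696 0.3249] yaw -6.0 tilt 0.02 F [-1.6  0.3 -5.9] g 0.148
0.323 t 49.14 p [0.5086 0.0696 0.3229] yaw -6.0 tilt 0.01 F [-0.6 -0.5 -5. ] g 0.15
0.322 t 49.49 p [0.5087 0.0697 0.3222] yaw -5.99 tilt 0.01 F [-2.  -0.3 -3.7] g 0.15
0.3215 t 49.84 p [0.5087 0.0697 0.3222] yaw -6.0 tilt 0.03 F [-2.7  0.1  2. ] g 0.149
```

Contact came at z 0.3222, the same height as when it was seated at first. Release, back off and check.

Run:
```python
from h import *
gripper_open(); st("rel"); bot.move_l([.5087,.0696,.42],speed=.15)
a=np.radians(-6); bot.movep([.509-.035*np.cos(a),.070-.035*np.sin(a),.47],quat(a)); bot.sleep(.6); st()
d=snap("wrist"); W=cloud(d); z=W[...,2]; cv2.imwrite("pics/end.png",d["color"])
near=(abs(W[...,0]-.509)<.13)&(abs(W[...,1]-.07)<.085)
P=W[near&(abs(z-.312)<.004)]; A=np.c_[P[:,:2]-P[:,:2].mean(0),np.ones(len(P))]
print("cover top",rect(P),np.linalg.lstsq(A,P[:,2],rcond=None)[0].round(4))
print("handle",rect(W[near&(abs(z-.346)<.004)]),"flange",rect(W[near&(abs(z-.282)<.002)]))
```

```text
rel t 50.54 p [0.5088 0.0696 0.3215] yaw -6.0 tilt 0.01 F [-0.1  0.9 -0. ] g 0.996
 t 52.3 p [0.4742 0.0736 0.4699] yaw -6.0 tilt 0.02 F [ 0.9 -0.1 -0.1] g 1.001
cover top (array([509.6,  68.2]), array([106.2, 174.3]), 83.9) [3.000e-04 1.000e-04 3.116e-01]
handle (array([510.6,  67.9]), array([ 13.7, 109.2]), 83.6) flange (array([508.6,  69.4]), array([131.7, 199.8]), 84.0)
```

View pics/end.png

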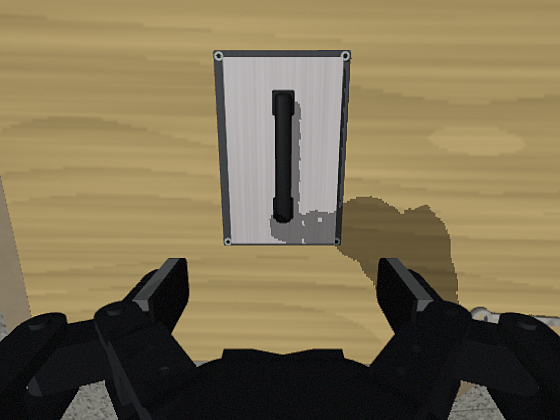

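The cover sits level (slope < 0.0003), its top at 0.3116 where 0.312 is expected, and its centre is within about 2 mm of the die's. Nothing is touching it, so I'm handing in.

Run:
```python
from h import *
order.finish_job(); print(readout.get_t())
```

```text
the job is handed in; nothing more can be done
the job is handed in; nothing more can be done
```

The die is loaded and the cover is back on it. I handed the job in at about 52 s of the 72 s allowed; no verdict is reported.

I lifted the cover off and set it down about 18 cm to the side. The square brass blank and then the round aluminium blank went into their recesses, and I put the cover back until it touched the ledge.

**Blanks:** just before covering, both tops were at z = 0.3055 (0.306 expected) and tilted no more than about 0.002 rad. The wrist picture showed each in its own recess. My centre fits at that check were unreliable because each blank's measurement picked up part of the other. Centring therefore rests on the release poses, which were within about 0.5 mm of the measured seats.

**Cover:** its top was level to 0.0003 rad at z = 0.3116 (0.312 expected). It was aligned with the die to about 0.1° and centred within about 2 mm. It touched down at tool height 0.3222, almost exactly the height at which I first gripped it (0.3223).

**Disagreement between cameras:** the top and scene cameras differed from the wrist camera by 1 to 5 mm. I used the wrist camera, because turning it half round gave the same die position to within 0.3 mm.

**Jar, tin and tape:** the arm's path kept clear of them, but I did not measure them again at the end.

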